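# Coupling nuts into the stock jar

### The arm

A 6-joint arm with a two-finger parallel gripper is mounted at the origin on the work surface. World frame = base frame: x ahead of the robot, y to its left, z up, the work surface at z = 0. Lengths are in m, angles in rad, forces in N, time in s.
With the tool pointing down it reaches from about 0.35 to 0.775 m from the base axis. Payload 7.3 kg.
Tool frame: the origin (TCP) lies at the very end of the fingers, on their centre line; the grasp point (between the pads) lies 19 mm behind it; y points along the fingers, x is the direction in which the jaws open and shut, and the axes are right-handed (so a half turn about y gives the same grasp; the last joint's range is limited). The gripper opens to 92 mm and grips with 3 to 60 N. Pads are 19 mm wide; open, the fingers measure 130 mm over their backs; the gripper's body (75 mm by 190 mm) begins 47 mm behind the grasp point.
Start: joints at [1.049, 0.342, 1.524, -0, 1.275, -0.146], TCP at [0.193, 0.488, 0.227] pointing down, gripper open.
Joint ranges: [-2.53, 2.53], [-0.77, 2.02], [0.04, 2.7], [-1, 4.14], [0.28, 2.66], [-3.11, 3.11]. Speed limits (rad/s): [2.57, 2.57, 3.14, 3.14, 3.14, 3.14].

### API

Orientations are given as a rotation vector (axis times angle).
In Python, from cell import robot, eyes, workorder gives the robot as it stands.
- The arm moves only by the tool carry_out, never from a script. Its arguments are lists of equal length, an entry for each row: "dp": the shift along the world's x, y, z in m, a list of three; "angular": the turn, a rotation vector about the world's x, y, z in degrees, a list of three. A call has 1 to 20 rows; each row is the pose to reach, as a shift and turn from the pose commanded when the call began; what a row does not reach only later rows make up. A row lasts 1/8 s, in which the tool goes at most 62.5 mm and 10.7 degrees, less where a joint would pass 70% of its speed; a pose out of reach is approached as far as the arm can. A call with a gripper value outside its range is refused whole. "grip" is the closure, from 0 (fully open) to 1 (shut), set as the call begins (left out, the last holds). The fingers move at their own pace and stop on an object; "force" is the grip in N (left out, the last holds). Time passes only in rows, so rows that repeat a pose let the fingers close. It gives the time, the measured TCP pose, the force and the opening at its end, in the units of the state.
- robot.get_obs(): the state, without advancing time (a new reading comes with each control period).
- eyes.get_image(name): name is "scene" or "top" or "wrist"; returns the picture (400x640x3 uint8, red, green, blue); there is no depth.
- eyes.camera_params(name): a dict with "K" (3x3 intrinsics, pixels), "k1" (the pictures are not rectified: a ray, as slopes to the right and down, at radius r is drawn at 1 + k1 r^2 times it, then the intrinsics apply), "pose" (4x4, takes a point from camera to world coordinates); the wrist camera has in their place "mount" (4x4, takes a point from camera to tool coordinates, whose origin is the TCP and whose axes are the tool frame's). Camera axes: x right, y down, z forward; pixel columns grow to the right and rows downward; lengths in m; the calibration is good to about 2 mm. A picture is of the moment at which its call begins: read the wrist's pose just before it. camera_params takes no time and is no camera call.
- workorder.finish_job(): hands the job in, once; it reports no verdict.
The state is a dict: "time": time; "joint_pos": joint angles; "joint_vel": joint speeds; "effort": joint torques, N m; "tool_pos": TCP position; "ee_rot": TCP orientation; "force": force on the tool from outside, world axes, zero at the start; "torque": the same for the moment, N m; "grip_width": finger opening in m.
Only numpy, scipy, OpenCV 4.12 (cv2) and the standard library are available. Lean on these libraries where they do the work, as an engineer would, in place of code of your own. Each camera call takes 0.05 s, during which the arm holds its last target.

### The job

Put the three tall coupling nuts from the sorting tray away in the glass stock jar, feeding them one at a time through its narrow neck so that all three lie in the body of the jar. Leave the flat wide nut in its cell, leave the wrench, tin and carton where they are, and do not tip the jar or lift it off the bench: it must still be standing upright on the bench at the end.

Things in the scene. Friction and masses are not known exactly. Their poses are not given: they have to be found in the camera images.
- nut1: one of three identical plain steel coupling nuts: a tall hexagonal prism, 24 mm across flats (27.7 mm across corners), 60 mm long, 140 g (varies by a third), with a dark 16 mm bore; stands on end in a cell of the tray, touching no wall. Origin at its very centre (30 mm above its lower end); z along its length, x normal to one pair of flats (flats repeat every 60 degrees).
- nut2: one of three identical plain steel coupling nuts: a tall hexagonal prism, 24 mm across flats (27.7 mm across corners), 60 mm long, 140 g (varies by a third), with a dark 16 mm bore; stands on end in a cell of the tray, touching no wall. Origin at its very centre (30 mm above its lower end); z along its length, x normal to one pair of flats (flats repeat every 60 degrees).
- nut3: one of three identical plain steel coupling nuts: a tall hexagonal prism, 24 mm across flats (27.7 mm across corners), 60 mm long, 140 g (varies by a third), with a dark 16 mm bore; stands on end in a cell of the tray, touching no wall. Origin at its very centre (30 mm above its lower end); z along its length, x normal to one pair of flats (flats repeat every 60 degrees).
- jar: loose clear glass jar, about 0.7 kg, standing on the bench: round body 120 mm in diameter up to 105 mm high, a shoulder that slopes in from there to 135 mm, then a straight narrow neck, 48 mm outside and 40 mm inside diameter, up to the open rim at 165 mm. Walls 4 mm; the inner floor rises from about 6 mm to a 20 mm high point in the middle so that parts roll aside. Two thin grey thread rings lie round the neck. Origin at the centre of its underside, z up along its axis.
- jar_mouth (a point): centre of the jar's open mouth, in the plane of the rim, 165 mm above the jar's underside; z along the jar's axis.
- tray: plywood sorting tray fixed to the bench, 190 x 190 mm, walls and cross dividers 6 mm thick and 22 mm high from the bench, floor 6 mm thick; four cells in a 2 x 2 grid, their centres 46 mm from the tray's middle in its x and y. Each cell holds one part: three hold coupling nuts and one the flat wide nut. Origin at the centre of its underside.
- thin_nut: flat wide steel hex nut, 46 mm across flats, 18 mm thick, lying flat in one cell of the tray (too wide for the jar's neck); to be left there. Origin at its centre.
- wrench: steel wrench about 190 mm long lying on the bench beyond the work; leave alone.
- tin: closed grey tin, 68 mm in diameter, 75 mm high, standing beyond the work; leave alone. Origin at the centre of its underside.
- carton: cardboard carton 70 x 110 x 50 mm lying beyond the work; leave alone. Origin at the centre of its underside.
Things that resemble listed ones, but are neither listed nor needed, are in the scene too. What is shaped like the nut2 but green, purple or yellow is not meant.

How it is judged:
By the outcome, as a careful person would: the job done as asked, in the order asked, and still so for the second after the job is handed in, with the robot touching nothing.
It also fails if it takes over 72 s, if anything falls off the work surface, if the arm or the gripper's body presses on something with over 40 N, if the wrist force passes 120 N, or if a joint passes its speed limit or range.

## Working session

There is one attempt and no reset: what is moved stays moved. The work goes in short steps, Python scripts to look and compute and a tool call to move; the robot and the scene stay as the last step left them, time stands still between calls to the robot, and variables do not carry over. Pictures are saved under pics/ and viewed, and the job is handed in when it is done.

Besides the shell and the picture viewer there is one more tool, called as name(argument=value, ...) on one line, values as JSON. carry_out: Moves the arm, as the interface text tells. Its arguments: {"type":"object","properties":{"dp":{"type":"array"},"angular":{"type":"array"},"grip":{"type":"number"},"force":{"type":"number"}},"required":["dp","angular"]}

```bash
ls; mkdir -p pics
cat > h.py <<'E'
import numpy as np, cv2
from cell import robot, eyes, workorder
from scipy.spatial.transform import Rotation as R
def pose(name):
    P=eyes.camera_params(name)
    if 'pose' in P: return P,np.array(P['pose'])
    o=robot.get_obs(); T=np.eye(4); T[:3,:3]=R.from_rotvec(o['ee_rot']).as_matrix(); T[:3,3]=o['tool_pos']
    return P,T@np.array(P['mount'])
def ray(P,T,uv):
    K=np.array(P['K']); k=P['k1']
    d=cv2.undistortPoints(np.array([[uv]],float),K,np.array([k,0,0,0.]))[0,0]
    v=T[:3,:3]@np.array([d[0],d[1],1]); return T[:3,3],v/np.linalg.norm(v)
def onz(P,T,uv,z):
    o,v=ray(P,T,uv); return o+v*(z-o[2])/v[2]
def proj(P,T,X):
    X=np.array(X,float); c=T[:3,:3].T@(X-T[:3,3]); x,y=c[0]/c[2],c[1]/c[2]; s=1+P['k1']*(x*x+y*y)
    K=np.array(P['K']); return np.array([K[0,0]*x*s+K[0,2],K[1,1]*y*s+K[1,2]])
E
python3 - <<'E'
from h import *
print(robot.get_obs())
for n in ['scene','top','wrist']:
    P=eyes.camera_params(n); print(n,P)
    cv2.imwrite(f'pics/{n}0.png',eyes.get_image(n)[:,:,::-1])
E
```

```text
pics
{'time': 0.0, 'joint_pos': array([ 1.04901229e+00,  3.42723377e-01,  1.52500348e+00, -2.20265268e-05,
        1.27538011e+00, -1.45974645e-01]), 'joint_vel': array([ 0.00148952, -0.00017878,  0.00218843, -0.00162649, -0.00096822,
        0.00053471]), 'effort': array([-1.78121936e-03, -4.31237698e+01, -2.44224626e+01,  7.15595065e-02,
        5.59166784e-02, -1.71222337e-04]), 'tool_pos': array([0.19246195, 0.48802395, 0.22604934]), 'ee_rot': array([-1.3645684 , -0.9270473 ,  0.92928015]), 'force': array([-0.33522609, -0.54800517,  0.3694798 ]), 'torque': array([0.01572749, 0.00583097, 0.00158255]), 'grip_width': 0.09169008577435069}
scene {'K': array([[396.77436072,   0.        , 324.30117714],
       [  0.        , 396.77436072, 195.85238534],
       [  0.        ,   0.        ,   1.        ]]), 'k1': 0.0026829050346091955, 'pose': array([[-0.27491434,  0.61152312, -0.74193098,  1.22878376],
       [ 0.96142997,  0.1679188 , -0.21784325,  0.14230279],
       [-0.00863203, -0.77320292, -0.63409994,  0.6580823 ],
       [ 0.        ,  0.        ,  0.        ,  1.        ]])}
top
[... 287 characters left out ...]
0561,  0.00988868, -0.02734336],
       [ 0.00412489, -0.19947322, -0.9798946 ,  1.18257991],
       [ 0.        ,  0.        ,  0.        ,  1.        ]])}
wrist {'K': array([[287.42446781,   0.        , 321.09721538],
       [  0.        , 287.42446781, 198.39379047],
       [  0.        ,   0.        ,   1.        ]]), 'k1': 0.0173645545804647, 'mount': array([[ 9.99999924e-01, -1.28508983e-04, -3.67536439e-04,
        -8.10923266e-04],
       [ 3.21625929e-04, -2.59375806e-01,  9.65776417e-01,
        -1.57522436e-01],
       [-2.19441005e-04, -9.65776462e-01, -2.59375745e-01,
         6.91001305e-02],
       [ 0.00000000e+00,  0.00000000e+00,  0.00000000e+00,
         1.00000000e+00]])}
```

View pics/scene0.png

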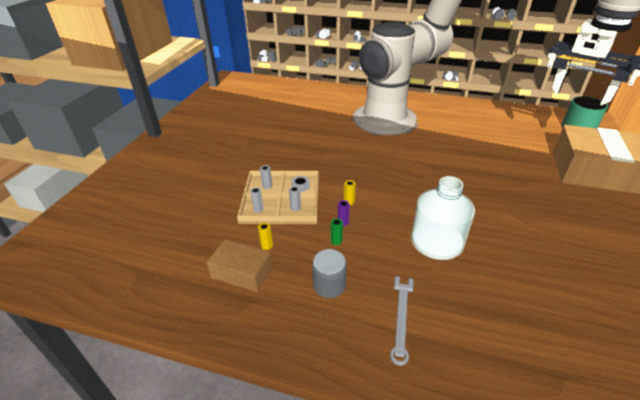

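View pics/top0.png

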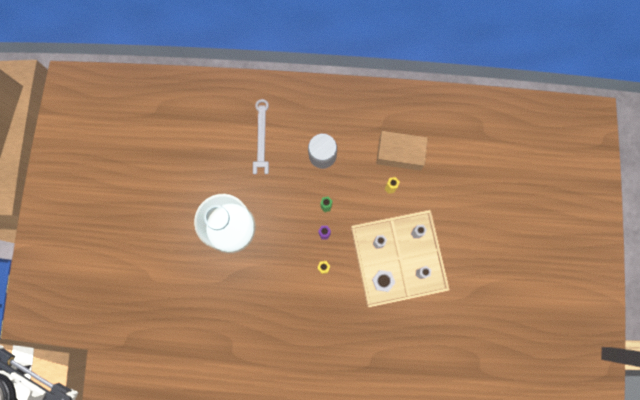

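View pics/wrist0.png

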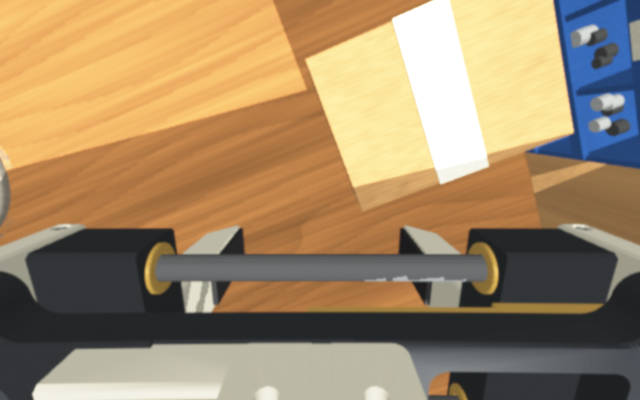

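The top view shows the tray with grey nuts at about (380,241), (420,231) and (425,272), and the flat nut at (383,281). The jar's mouth is at about (217,217). The yellow, green and purple look-alikes stand outside the tray. I'll enlarge the tray and jar.

Run:
```python
import cv2,numpy as np
t=cv2.imread('pics/top0.png'); s=cv2.imread('pics/scene0.png')
a=cv2.resize(t[200:315,340:460],None,fx=5,fy=5,interpolation=cv2.INTER_CUBIC)
b=cv2.resize(t[180:265,180:270],None,fx=6,fy=6,interpolation=cv2.INTER_CUBIC)
c=cv2.resize(s[160:230,230:330],None,fx=7,fy=7,interpolation=cv2.INTER_CUBIC)
d=cv2.resize(s[170:265,400:485],None,fx=6,fy=6,interpolation=cv2.INTER_CUBIC)
cv2.imwrite('pics/ctop.png',a);cv2.imwrite('pics/cjar.png',b);cv2.imwrite('pics/cscene.png',c);cv2.imwrite('pics/cjar2.png',d)
```

```text
(no output)
```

View pics/ctop.png

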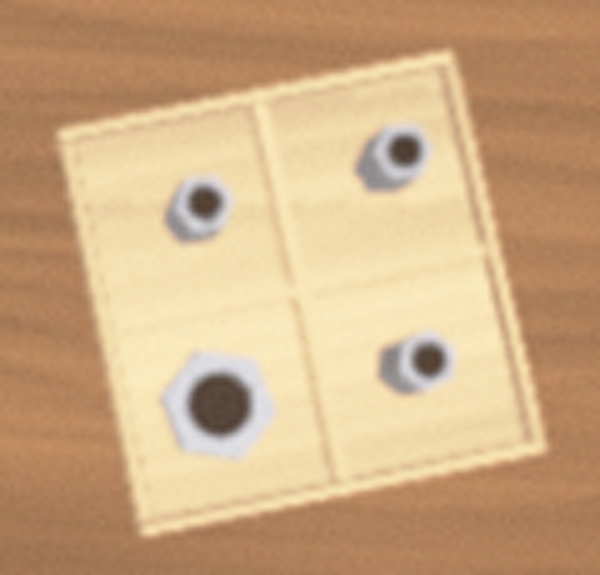

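View pics/cjar.png

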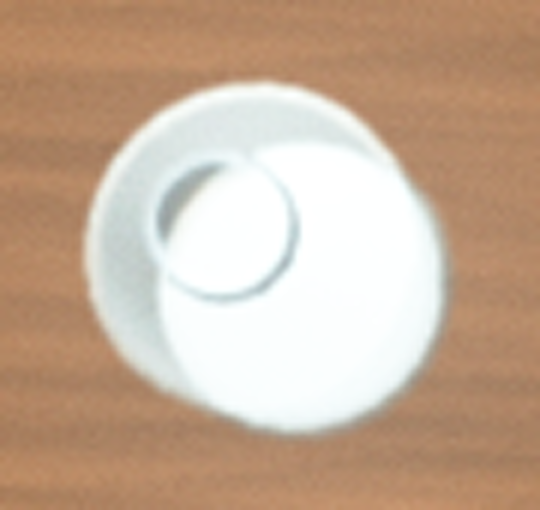

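View pics/cscene.png

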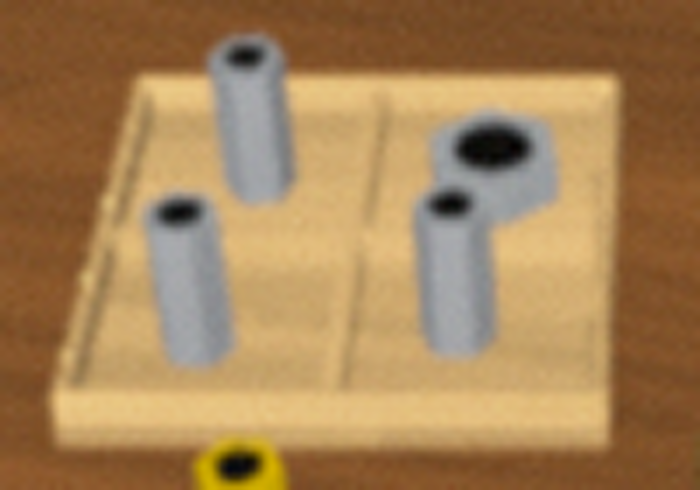

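View pics/cjar2.png

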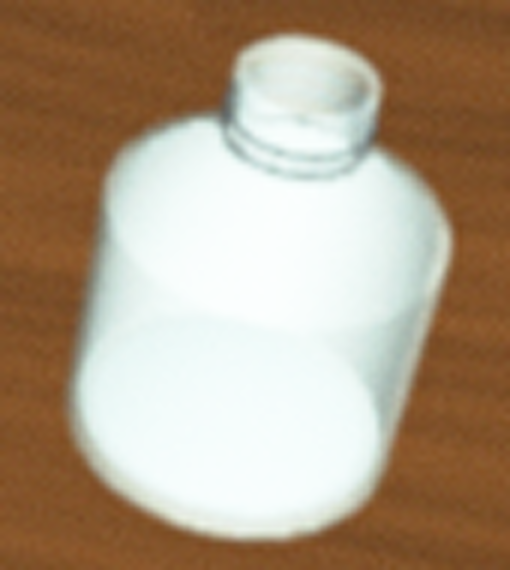

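```bash
cat > m.py <<'E'
from h import *
def blobs(img,box,thr=70,amin=8,mode='dark'):
    x0,y0,x1,y1=box; g=img[y0:y1,x0:x1].max(2)
    m=(g<thr).astype(np.uint8)
    n,l,st,c=cv2.connectedComponentsWithStats(m)
    out=[]
    for i in range(1,n):
        if st[i,4]>=amin:
            w=np.where(l==i,np.clip(110-g.astype(float),0,None),0); ys,xs=np.nonzero(w); ww=w[ys,xs]
            out.append((x0+(xs*ww).sum()/ww.sum(),y0+(ys*ww).sum()/ww.sum(),st[i,4]))
    return out
def tri(a,b):
    o1,v1=a;o2,v2=b
    A=np.stack([v1,-v2],1); s=np.linalg.lstsq(A,o2-o1,rcond=None)[0]
    p,q=o1+s[0]*v1,o2+s[1]*v2; return (p+q)/2,np.linalg.norm(p-q)
E
python3 - <<'E'
from m import *
t=cv2.imread('pics/top0.png')[:,:,::-1]; s=cv2.imread('pics/scene0.png')[:,:,::-1]
Pt,Tt=pose('top');Ps,Ts=pose('scene')
bt=blobs(t,(350,210,450,306),90); bs=blobs(s,(240,160,320,222),60)
for b in bt: print('top',np.round(b,1),onz(Pt,Tt,b[:2],.066).round(4))
for b in bs: print('sc',np.round(b,1),onz(Ps,Ts,b[:2],.066).round(4))
for b in bt:
    for c in bs:
        p,e=tri(ray(Pt,Tt,b[:2]),ray(Ps,Ts,c[:2]))
        if e<.006 and 0<p[2]<.1: print(np.round(b[:2]),np.round(c[:2]),p.round(4),round(e,4))
# tray corners & jar
for u in [(359-7,226),(431,211),(448.5,290),(368.5,306.5)]: print('tray',onz(Pt,Tt,u,.022).round(4))
jt=(180+226/6,180+230/6); js=(400+308/6,170+75/6)
print(jt,js,onz(Pt,Tt,jt,.165).round(4),onz(Ps,Ts,js,.165).round(4),tri(ray(Pt,Tt,jt),ray(Ps,Ts,js)))
E
```

```text
top [420.5 229.5  14. ] [ 0.5591 -0.2263  0.066 ]
top [380.5 240.   12. ] [ 0.5297 -0.1381  0.066 ]
top [425.4 271.6  11. ] [ 0.4665 -0.2407  0.066 ]
top [383.4 280.7  64. ] [ 0.4409 -0.1492  0.066 ]
sc [300.  180.7  41. ] [ 0.4953 -0.1353  0.066 ]
sc [255.1 189.8  11. ] [ 0.5581 -0.2278  0.066 ]
sc [294.  188.6   8. ] [ 0.529  -0.1391  0.066 ]
[421. 230.] [255. 190.] [ 0.5592 -0.2266  0.067 ] 0.001
[380. 240.] [294. 189.] [ 0.5297 -0.1384  0.0666] 0.0008
[383. 281.] [300. 181.] [ 0.4428 -0.1544  0.0237] 0.0013
tray [ 0.5629 -0.075   0.022 ]
tray [ 0.6108 -0.2572  0.022 ]
tray [ 0.4309 -0.3039  0.022 ]
tray [ 0.3827 -0.1235  0.022 ]
(217.66666666666666, 218.33333333333334) (451.3333333333333, 182.5) [0.5383 0.2049 0.165 ] [0.5423 0.2103 0.165 ] (array([0.53870939, 0.20820981, 0.1618087 ]), np.float64(0.005033802842330938))
```

Run:
```python
from h import *
o=robot.get_obs();M=R.from_rotvec(o['ee_rot']).as_matrix();print(M.round(3))
print('x axis yaw',np.degrees(np.arctan2(M[1,0],M[0,0])))
```

```text
[[ 0.367 -0.001 -0.93 ]
 [ 0.93  -0.001  0.367]
 [-0.001 -1.     0.   ]]
x axis yaw 68.47003953406502
```

carry_out(dp=[[0.02,-0.018,0.005],[0.06,-0.054,0.01],[0.1,-0.09,0.01],[0.145,-0.131,0.01],[0.19,-0.172,0.01],[0.235,-0.212,0.01],[0.28,-0.253,0.01],[0.32,-0.289,0.01],[0.35,-0.316,0.01],[0.363,-0.328,0.01],[0.363,-0.328,0.01],[0.363,-0.328,0.01]], angular=[[0,0,-3],[0,0,-8],[0,0,-13],[0,0,-19],[0,0,-25],[0,0,-31],[0,0,-37],[0,0,-42],[0,0,-46],[0,0,-47],[0,0,-47],[0,0,-47]], grip=0.4)

```text
time: 1.65
tool_pos: [0.5547, 0.1615, 0.2367]
ee_rot: [-1.55, -0.295, 0.296]
force: [-0.6, -0.1, 0.5]
grip_width: 0.0549
```

Run:
```python
from h import *
P,T=pose('wrist'); np.save('wj.npy',T); o=robot.get_obs(); print(o['time'],o['tool_pos'],o['joint_vel'].round(3),o['joint_pos'].round(3),o['grip_width'])
im=eyes.get_image('wrist'); cv2.imwrite('pics/wj.png',im[:,:,::-1])
print(proj(P,T,[.538,.206,.165]))
```

```text
1.65 [0.55467674 0.16149908 0.23673074] [ 0.01  -0.005  0.001 -0.001 -0.003 -0.   ] [ 0.15   0.433  1.356  0.     1.353 -0.226] 0.05487745094548738
[322.55387977 148.89013308]
```

View pics/wj.png

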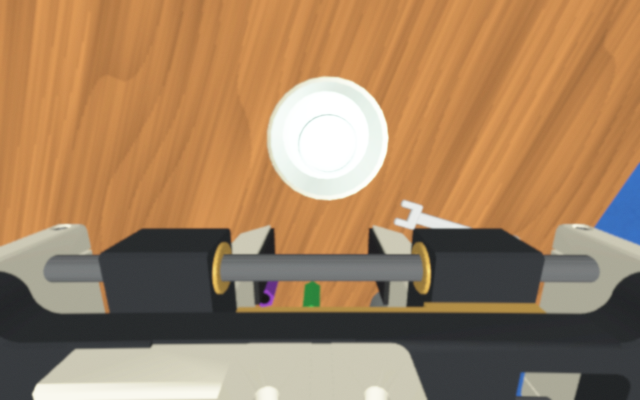

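Run:
```python
import cv2,numpy as np
s=cv2.imread('pics/wj.png')
g=s[70:210,260:400].astype(float); g=np.clip((g-160)*2.7,0,255).astype(np.uint8)
cv2.imwrite('pics/wjc.png',cv2.resize(g,None,fx=4,fy=4,interpolation=cv2.INTER_CUBIC))
```

```text
(no output)
```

View pics/wjc.png

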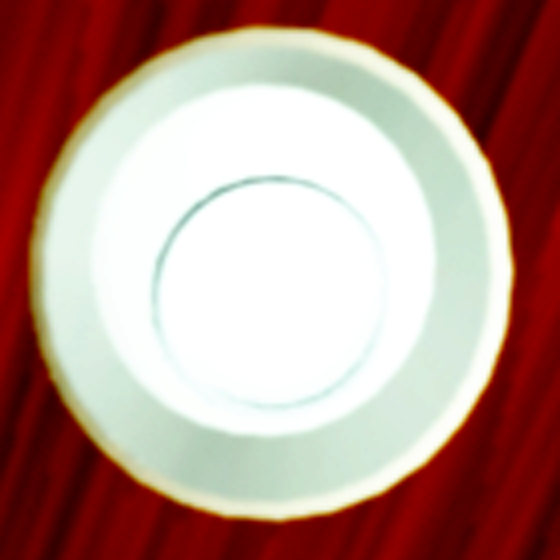

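Run:
```python
from h import *
P=eyes.camera_params('wrist');T=np.load('wj.npy'); print(T[:3,3])
c=(260+270/4,70+292/4); b=(260+272/4,70+273/4)
for z in (.165,.15,.145): print(z,onz(P,T,c,z).round(4))
for z in (.105,): print('body',onz(P,T,b,z).round(4))
for u in [(260+154/4,143),(260+386/4,143),(327.5,70+177/4),(327.5,70+409/4)]:
    print([ (np.linalg.norm((onz(P,T,u,z)-onz(P,T,c,z))[:2])*1000).round(1) for z in (.165,.15,.14)])
im=cv2.imread('pics/wj.png'); hsv=cv2.cvtColor(im,cv2.COLOR_BGR2HSV)
m=((hsv[...,1]<70)&(hsv[...,2]>150)).astype(np.uint8); m[:60]=0;m[210:]=0;m[:,:255]=0;m[:,400:]=0
n,l,st,ce=cv2.connectedComponentsWithStats(m); i=1+np.argmax(st[1:,4]); ct=max(cv2.findContours((l==i).astype(np.uint8),0,1)[0],key=cv2.contourArea)
print(cv2.fitEllipse(ct), onz(P,T,cv2.fitEllipse(ct)[0],.105).round(4))
# top view body outline
```

```text
[0.52926099 0.22513393 0.39429498]
0.165 [0.5399 0.2117 0.165 ]
0.15 [0.5406 0.2108 0.15  ]
0.145 [0.5409 0.2105 0.145 ]
body [0.5415 0.2126 0.105 ]
[np.float64(22.8), np.float64(24.2), np.float64(25.2)]
[np.float64(22.8), np.float64(24.2), np.float64(25.2)]
[np.float64(21.6), np.float64(23.0), np.float64(24.0)]
[np.float64(23.2), np.float64(24.7), np.float64(25.7)]
((327.2463684082031, 137.87327575683594), (120.01290893554688, 122.65147399902344), 5.580028057098389) [0.5406 0.2127 0.105 ]
```

carry_out(dp=[[-0.003,-0.025,0],[-0.01,-0.075,0],[-0.017,-0.13,0],[-0.024,-0.185,0],[-0.031,-0.24,-0.01],[-0.038,-0.295,-0.03],[-0.045,-0.345,-0.055],[-0.051,-0.39,-0.08],[-0.055,-0.42,-0.093],[-0.056,-0.43,-0.097],[-0.056,-0.43,-0.097],[-0.056,-0.43,-0.097]], angular=[[0,0,-2],[0,0,-6],[0,0,-11],[0,0,-16],[0,0,-21],[0,0,-26],[0,0,-30],[0,0,-34],[0,0,-36],[0,0,-36.5],[0,0,-36.5],[0,0,-36.5]])

```text
time: 3.2
tool_pos: [0.5003, -0.2682, 0.1406]
ee_rot: [-1.561, 0.203, -0.205]
force: [-0.6, 0.2, -0.4]
grip_width: 0.055
```

Run:
```python
from h import *
P,T=pose('wrist'); np.save('wt.npy',T); o=robot.get_obs(); print(o['time'],o['tool_pos'],o['joint_vel'].round(3))
im=eyes.get_image('wrist'); cv2.imwrite('pics/wt.png',im[:,:,::-1])
for p in [(0.5592,-.2265),(.5297,-.1383),(.4665,-.2407)]: print(proj(P,T,[*p,.066]).round(1))
```

```text
3.2 [ 0.50031735 -0.26822548  0.14059386] [ 0.001  0.    -0.001 -0.    -0.001 -0.001]
[378.9 138.3]
[313.4  27.7]
[272.4 184.9]
```

View pics/wt.png

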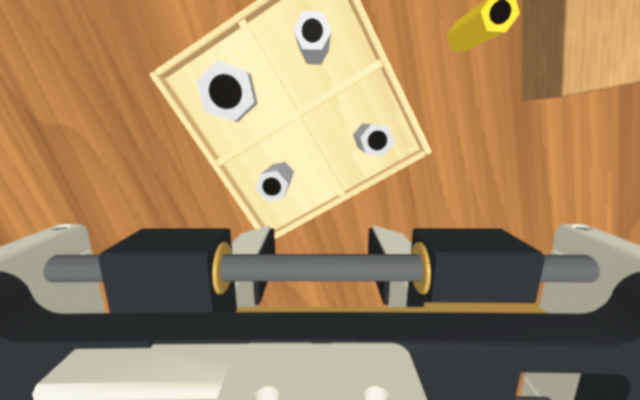

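Run:
```python
import cv2,numpy as np
s=cv2.imread('pics/wt.png')
out=[]
for (u,v) in [(377,139),(313,32),(272,185)]:
    y0=max(v-25,0); c=s[y0:y0+50,u-25:u+25]; out.append(cv2.resize(c,(260,260),interpolation=cv2.INTER_CUBIC)); print(u-25,y0)
    
    print(c[:, 25].tolist()[::4] if 0 else '')
cv2.imwrite('pics/nc.png',np.hstack(out))
```

```text
352 114

288 7

247 160
```

View pics/nc.png

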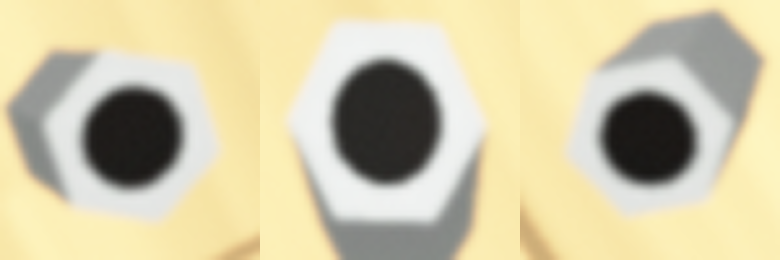

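Run:
```python
from h import *
P=eyes.camera_params('wrist');T=np.load('wt.npy')
D={'A':((352,114),0,[(100,52),(192,68),(218,145),(157,220),(68,205),(45,125)]),
'B':((288,7),260,[(333,22),(441,24),(486,124),(437,222),(333,220),(288,120)]),
'C':((247,160),520,[(673,57),(734,122),(710,198),(628,215),(568,155),(593,75)])}
for k,(o,x,c) in D.items():
    w=np.array([onz(P,T,(o[0]+(u-x+.5)/5.2-.5,o[1]+(v+.5)/5.2-.5),.066) for u,v in c])[:,:2]
    ce=w.mean(0); d=w-ce; r=np.hypot(*d.T); a=np.arctan2(d[:,1],d[:,0])
    f=np.angle(np.exp(6j*a).mean())/6   # corner angle mod 60
    flat=(np.degrees(f)+30)%60
    print(k,ce.round(4),'r',(r*1000).round(1),'flat normal',flat.round(1))
```

```text
A [ 0.5572 -0.2272] r [13.5 13.4 13.5 13.5 13.7 13.1] flat normal 6.4
B [ 0.5282 -0.1396] r [14.1 14.1 13.8 14.2 14.3 13.6] flat normal 14.0
C [ 0.4657 -0.2416] r [13.5 13.5 13.4 13.5 13.6 13.3] flat normal 26.7
```

The three grey prisms at wrist (377,139), (313,32) and (272,185) are the coupling nuts: grey, tall and in the tray. The part at (226,91) is the flat nut, and the yellow one at (490,15) is a look-alike. The fitted corner radius of 13.1–14.3 mm agrees with the given 13.85 mm. I'll take nut A first.

carry_out(dp=[[0.015,0.01,0],[0.04,0.028,0],[0.055,0.038,-0.01],[0.058,0.041,-0.02],[0.058,0.041,-0.02],[0.058,0.041,-0.02]], angular=[[0,0,5],[0,0,13],[0,0,20],[0,0,21.4],[0,0,21.4],[0,0,21.4]])

```text
time: 4.0
tool_pos: [0.5573, -0.2289, 0.1201]
ee_rot: [-1.569, -0.086, 0.086]
force: [0.8, 0.4, -0.5]
grip_width: 0.0552
```

```bash
cat > st.py <<'E'
from h import *
o=robot.get_obs();M=R.from_rotvec(o['ee_rot']).as_matrix()
print(o['time'],o['tool_pos'].round(4),'yaw',np.degrees(np.arctan2(M[1,0],M[0,0])).round(2),'tilt',M[:,1].round(4),'gw',round(o['grip_width'],4),'F',o['force'].round(1),'q',o['joint_pos'].round(2))
E
python3 st.py
python3 - <<'E'
from h import *
cv2.imwrite('pics/w1.png',eyes.get_image('wrist')[:,:,::-1])
E
python3 st.py
```

```text
4.0 [ 0.5573 -0.2289  0.1201] yaw 6.28 tilt [ 2.e-04 -2.e-04 -1.e+00] gw 0.0552 F [ 0.8  0.4 -0.5] q [-0.52  0.58  1.45 -0.    1.12 -0.63]
4.05 [ 0.5574 -0.2291  0.1202] yaw 6.28 tilt [ 5.e-04 -4.e-04 -1.e+00] gw 0.0549 F [-1.1 -0.4 -0. ] q [-0.52  0.58  1.45 -0.    1.12 -0.63]
```

View pics/w1.png

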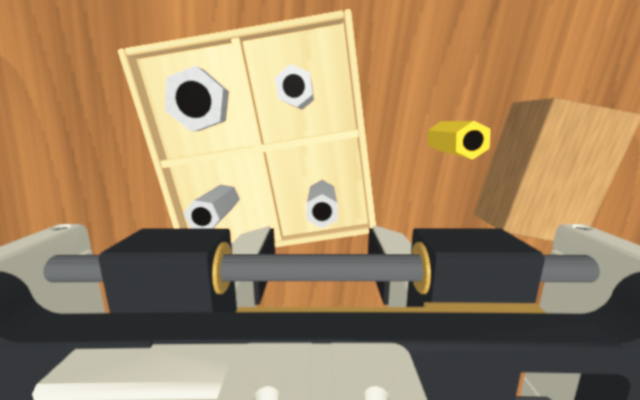

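Run:
```python
from m import *
P,T=pose('wrist')
im=cv2.imread('pics/w1.png')[:,:,::-1]
for b in blobs(im,(180,70,345,225),70,40): print(np.round(b,1),onz(P,T,b[:2],.066).round(4))
```

```text
[293.2  85.4 339. ] [ 0.5283 -0.1396  0.066 ]
[193.6  99.  877. ] [ 0.4604 -0.1561  0.066 ]
[321.5 211.  238. ] [ 0.5576 -0.2275  0.066 ]
[200.9 216.1 248. ] [ 0.4654 -0.2417  0.066 ]
```

carry_out(dp=[[0,0.0015,-0.01],[0,0.0015,-0.035],[0,0.0015,-0.06],[0,0.0015,-0.077],[0,0.0015,-0.084],[0,0.0015,-0.084]], angular=[[0,0,0],[0,0,0],[0,0,0],[0,0,0],[0,0,0],[0,0,0]])

```text
time: 4.8
tool_pos: [0.5577, -0.2272, 0.0356]
ee_rot: [-1.569, -0.087, 0.087]
force: [-0.2, -0.6, -0.5]
grip_width: 0.0551
```

carry_out(dp=[[0,0,0],[0,0,0],[0,0,0],[0,0,0],[0,0,0],[0,0,0]], angular=[[0,0,0],[0,0,0],[0,0,0],[0,0,0],[0,0,0],[0,0,0]], grip=1.0, force=30)

```text
time: 5.55
tool_pos: [0.5578, -0.2272, 0.036]
ee_rot: [-1.569, -0.088, 0.087]
force: [-0.8, 0.5, 3.0]
grip_width: 0.0237
```

```bash
python3 st.py
```

```text
5.55 [ 0.5578 -0.2272  0.036 ] yaw 6.37 tilt [ 5.e-04 -2.e-04 -1.e+00] gw 0.0237 F [-0.8  0.5  3. ] q [-0.51  0.68  1.52  0.    0.94 -0.63]
```

carry_out(dp=[[0,0,0.012],[0,0,0.045],[0,0,0.09],[0,0.01,0.13],[-0.002,0.035,0.165],[-0.004,0.075,0.19],[-0.005,0.12,0.2],[-0.006,0.17,0.2],[-0.008,0.22,0.2],[-0.01,0.27,0.2],[-0.012,0.32,0.2],[-0.014,0.37,0.2],[-0.016,0.41,0.2],[-0.017,0.433,0.2],[-0.017,0.439,0.2],[-0.017,0.439,0.2],[-0.017,0.439,0.2]], angular=[[0,0,0],[0,0,0],[0,0,0],[0,0,0],[0,0,0],[0,0,0],[0,0,0],[0,0,0],[0,0,0],[0,0,0],[0,0,0],[0,0,0],[0,0,0],[0,0,0],[0,0,0],[0,0,0],[0,0,0]])

```text
time: 7.68
tool_pos: [0.5408, 0.2108, 0.2358]
ee_rot: [-1.569, -0.086, 0.086]
force: [-1.0, 0.5, 0.2]
grip_width: 0.0243
```

```bash
python3 st.py
python3 - <<'E'
from h import *
for n in ('scene','top'):
    cv2.imwrite(f'pics/{n}1.png',eyes.get_image(n)[:,:,::-1])
s=cv2.imread('pics/scene1.png'); t=cv2.imread('pics/top1.png')
cv2.imwrite('pics/c1.png',np.hstack([cv2.resize(s[110:260,390:490],(400,600),interpolation=cv2.INTER_CUBIC),cv2.resize(t[160:280,170:250],(400,600),interpolation=cv2.INTER_CUBIC)]))
E
```

```text
7.675 [0.5408 0.2108 0.2358] yaw 6.3 tilt [ 0.e+00 -3.e-04 -1.e+00] gw 0.0243 F [-1.   0.5  0.2] q [ 0.24  0.44  1.35 -0.    1.35  0.13]
```

View pics/c1.png

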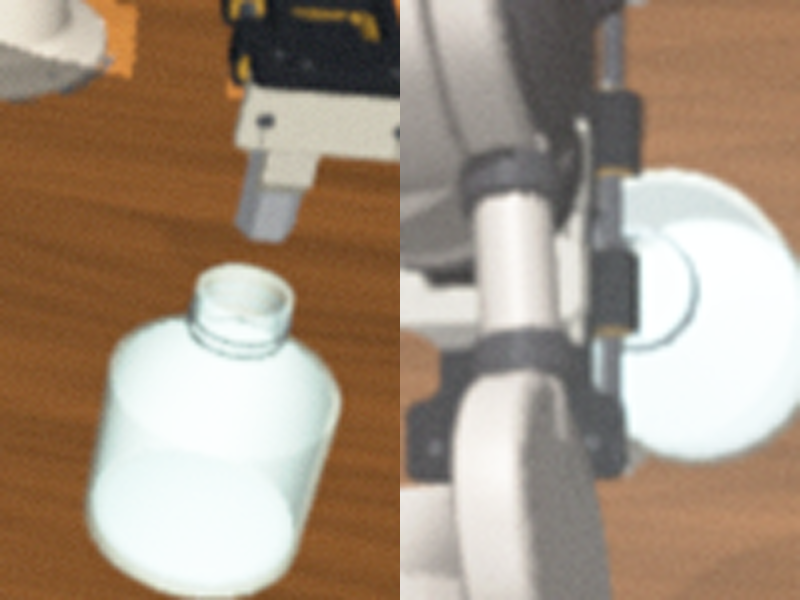

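Run:
```python
from h import *
P,T=pose('scene')
f=lambda p:((proj(P,T,p)-[390,110]+.5)*4-.5).round(1)
print('bottom pred',f([.5408,.2108,.206]),'rim pred',f([.5405,.2115,.165]),'rim ext')
for r,z in ((.0139,.206),(.024,.165)):
    w=np.array([f([.5407+r*np.cos(a),.211+r*np.sin(a),z]) for a in np.linspace(0,6.28,73)]);print(z,w.min(0),w.max(0))
# jaw-line rim contour in scene at high zoom
s=cv2.imread('pics/scene1.png'); c=s[165:205,425:480].astype(float); cv2.imwrite('pics/rim.png',cv2.resize(np.clip((c-100)*1.7,0,255).astype(np.uint8),None,fx=12,fy=12,interpolation=cv2.INTER_CUBIC))
```

```text
bottom pred [264.2 223.8] rim pred [249.4 289.9] rim ext
0.206 [235.5 207.8] [293.9 240.2]
0.165 [200.  261.9] [297.3 319.2]
```

View pics/rim.png

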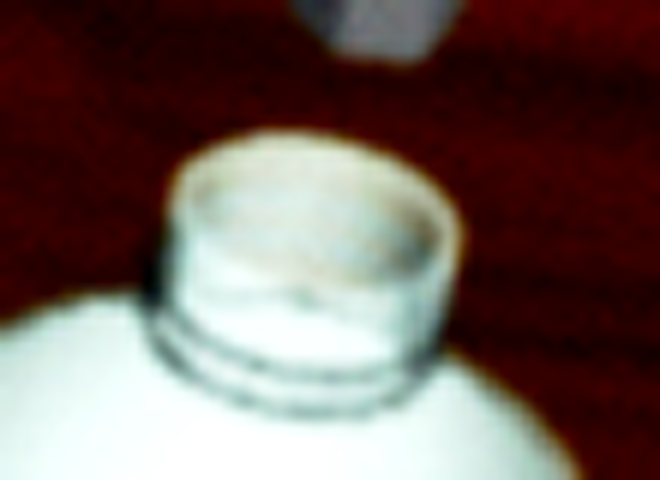

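carry_out(dp=[[0,-0.001,-0.01],[0,-0.002,-0.024],[0,-0.002,-0.034],[0,-0.002,-0.034],[0,-0.002,-0.034]], angular=[[0,0,0],[0,0,0],[0,0,0],[0,0,0],[0,0,0]])

```text
time: 8.4
tool_pos: [0.5408, 0.21, 0.2019]
ee_rot: [-1.569, -0.088, 0.087]
force: [-0.1, 0.0, -1.2]
grip_width: 0.0237
```

```bash
python3 st.py
python3 - <<'E'
from h import *
s=eyes.get_image('scene')[:,:,::-1]; cv2.imwrite('pics/scene2.png',s)
c=s[145:205,420:485].astype(float); a=cv2.resize(np.clip((c-60)*1.4,0,255).astype(np.uint8),None,fx=9,fy=9,interpolation=cv2.INTER_CUBIC)
cv2.imwrite('pics/s2.png',a)
s=eyes.get_image('wrist')[:,:,::-1]; cv2.imwrite('pics/w2.png',s)
E
```

```text
8.4 [0.5408 0.21   0.2019] yaw 6.38 tilt [ 4.e-04  1.e-04 -1.e+00] gw 0.0237 F [-0.1  0.  -1.2] q [0.24 0.46 1.41 0.   1.27 0.13]
```

View pics/s2.png

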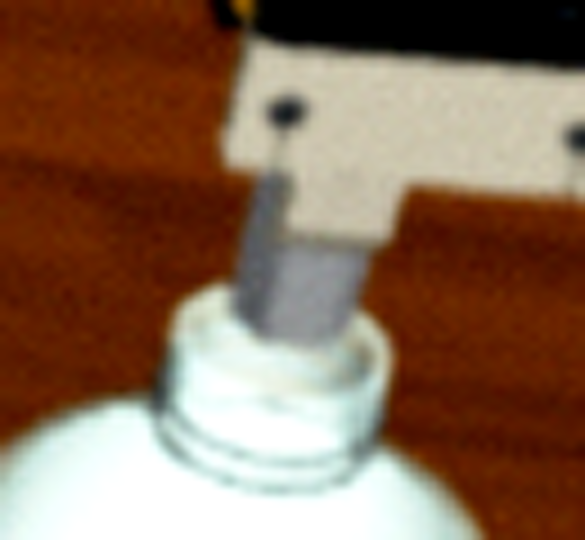

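View pics/w2.png

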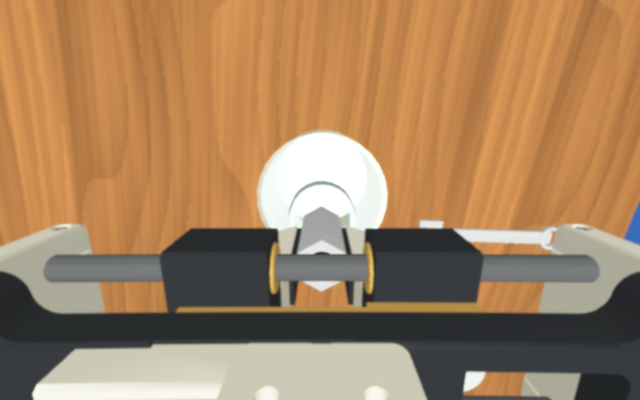

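Run:
```python
from h import *
s=cv2.imread('pics/w2.png')
c=s[170:235,275:370].astype(float); a=cv2.resize(np.clip((c-100)*1.7,0,255).astype(np.uint8),None,fx=8,fy=8,interpolation=cv2.INTER_CUBIC)
cv2.imwrite('pics/w2c.png',a)
P,T=pose('wrist')
for z,r in ((.165,.024),(.165,.02),(.148,.025),(.138,.025),(.172,.0139)):
    w=np.array([proj(P,T,[.5408+r*np.cos(t),.21+r*np.sin(t),z]) for t in np.linspace(0,6.28,181)])
    print(z,r,((w.min(0)-[275,170]+.5)*8-.5).round(),((w.max(0)-[275,170]+.5)*8-.5).round())
```

```text
0.165 0.024 [102. 145.] [639. 653.]
0.165 0.02 [147. 190.] [594. 613.]
0.148 0.025 [112.  94.] [629. 587.]
0.138 0.025 [122.  73.] [618. 548.]
0.172 0.0139 [210. 279.] [531. 582.]
```

View pics/w2c.png

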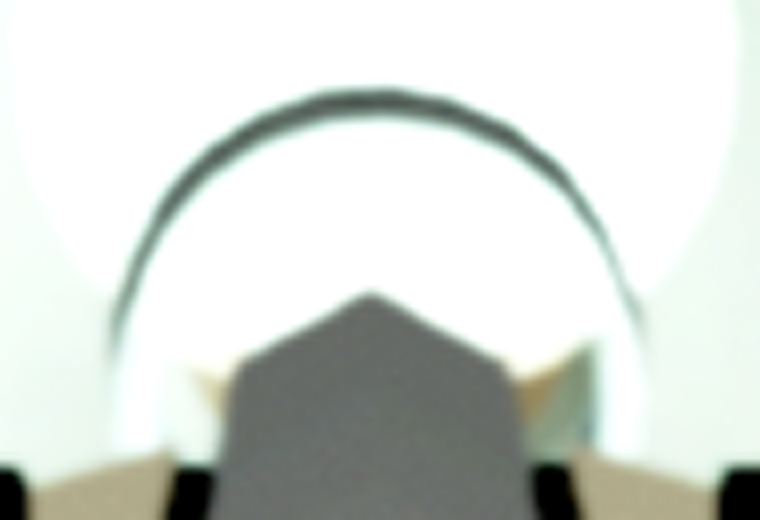

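The two estimates of the neck disagree by about 4 mm in y. The current position lies between them, and either error stays within the 6 mm radial clearance. I'll lower gently and check the force.

carry_out(dp=[[0.001,0.0005,-0.005],[0.001,0.0005,-0.01],[0.001,0.0005,-0.015]], angular=[[0,0,0],[0,0,0],[0,0,0]])

```text
time: 8.88
tool_pos: [0.5416, 0.2104, 0.1862]
ee_rot: [-1.569, -0.087, 0.087]
force: [1.2, 0.1, -1.9]
grip_width: 0.0234
```

```bash
python3 st.py
python3 - <<'E'
from h import *
s=eyes.get_image('scene')[:,:,::-1]; cv2.imwrite('pics/scene3.png',s)
c=s[145:205,420:485].astype(float); a=cv2.resize(np.clip((c-60)*1.4,0,255).astype(np.uint8),None,fx=9,fy=9,interpolation=cv2.INTER_CUBIC)
cv2.imwrite('pics/s3.png',a)
E
```

```text
8.875 [0.5416 0.2104 0.1862] yaw 6.37 tilt [-3.e-04 -1.e-04 -1.e+00] gw 0.0234 F [ 1.2  0.1 -1.9] q [ 0.24  0.48  1.43 -0.    1.24  0.13]
```

View pics/s3.png

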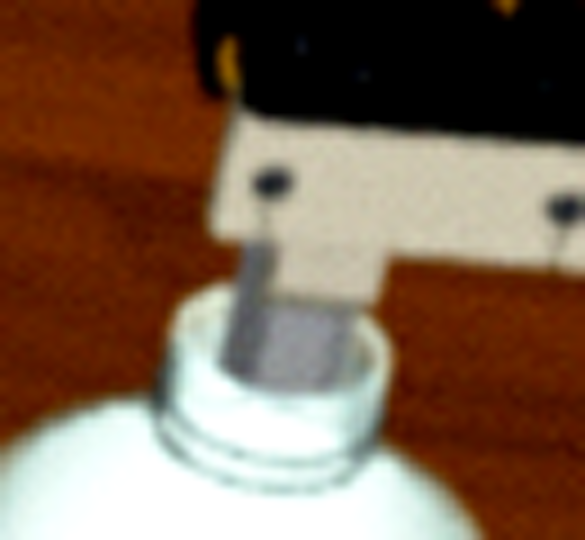

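carry_out(dp=[[0,0,-0.005],[0,0,-0.01],[0,0,-0.013],[0,0,-0.013]], angular=[[0,0,0],[0,0,0],[0,0,0],[0,0,0]])

```text
time: 9.43
tool_pos: [0.5416, 0.2104, 0.1735]
ee_rot: [-1.569, -0.087, 0.088]
force: [-0.2, 0.2, -1.2]
grip_width: 0.0237
```

```bash
python3 st.py
```

```text
9.425 [0.5416 0.2104 0.1735] yaw 6.37 tilt [-4.e-04 -1.e-04 -1.e+00] gw 0.0237 F [-0.2  0.2 -1.2] q [0.24 0.49 1.44 0.   1.21 0.13]
```

No contact. Releasing.

carry_out(dp=[[0,0,0],[0,0,0],[0,0,0],[0,0,0],[0,0,0]], angular=[[0,0,0],[0,0,0],[0,0,0],[0,0,0],[0,0,0]], grip=0.4)

```text
time: 10.05
tool_pos: [0.5417, 0.2104, 0.1738]
ee_rot: [-1.569, -0.087, 0.087]
force: [-0.5, -0.6, -0.2]
grip_width: 0.055
```

carry_out(dp=[[0,0,0.015],[0,0,0.045],[0,0,0.06],[0,0,0.06]], angular=[[0,0,0],[0,0,0],[0,0,0],[0,0,0]])

```text
time: 10.55
tool_pos: [0.5423, 0.2105, 0.2352]
ee_rot: [-1.569, -0.09, 0.085]
force: [-0.1, -0.4, 0.2]
grip_width: 0.055
```

```bash
python3 st.py
python3 - <<'E'
from h import *
s=eyes.get_image('scene')[:,:,::-1]; cv2.imwrite('pics/scene4.png',s)
a=cv2.resize(s[120:270,380:500],None,fx=4,fy=4,interpolation=cv2.INTER_CUBIC)
cv2.imwrite('pics/s4.png',a)
E
```

```text
10.55 [0.5423 0.2105 0.2352] yaw 6.37 tilt [ 3.1e-03  7.0e-04 -1.0e+00] gw 0.055 F [-0.1 -0.4  0.2] q [ 0.24  0.44  1.35 -0.    1.35  0.13]
```

View pics/s4.png

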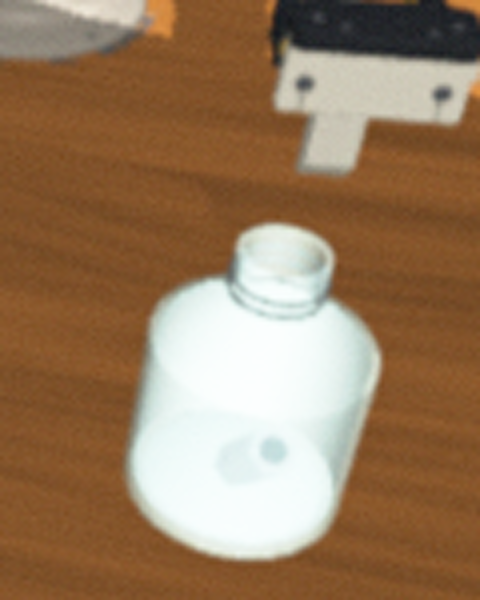

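Nut A now lies on the jar floor, seen at crop (255,455), and the jar has not moved. Next is nut B.

carry_out(dp=[[0,-0.02,0],[-0.002,-0.06,0],[-0.004,-0.105,0],[-0.006,-0.155,0],[-0.008,-0.205,0],[-0.01,-0.255,-0.01],[-0.012,-0.3,-0.035],[-0.013,-0.335,-0.075],[-0.013,-0.349,-0.105],[-0.013,-0.35,-0.115],[-0.013,-0.35,-0.115],[-0.013,-0.35,-0.115]], angular=[[0,0,0],[0,0,1],[0,0,2],[0,0,3],[0,0,4],[0,0,5],[0,0,6],[0,0,7],[0,0,7.6],[0,0,7.6],[0,0,7.6],[0,0,7.6]])

```text
time: 12.1
tool_pos: [0.5293, -0.1392, 0.1199]
ee_rot: [-1.563, -0.194, 0.191]
force: [0.9, -0.6, 0.2]
grip_width: 0.0554
```

```bash
python3 st.py
python3 - <<'E'
from m import *
P,T=pose('wrist'); im=eyes.get_image('wrist'); cv2.imwrite('pics/w5.png',im[:,:,::-1])
for b in blobs(im,(150,30,380,227),70,40): print(np.round(b,1),onz(P,T,b[:2],.066).round(4))
E
```

```text
12.1 [ 0.5293 -0.1392  0.1199] yaw 14.02 tilt [ 1.9e-03 -7.0e-04 -1.0e+00] gw 0.0554 F [ 0.9 -0.6  0.2] q [-0.4   0.49  1.61  0.    1.04 -0.64]
[376.8  44.3 103. ] [ 0.5366 -0.0164  0.066 ]
[223.3 192.5 705. ] [ 0.4535 -0.1413  0.066 ]
[319.7 212.7 239. ] [ 0.5281 -0.1392  0.066 ]
```

View pics/w5.png

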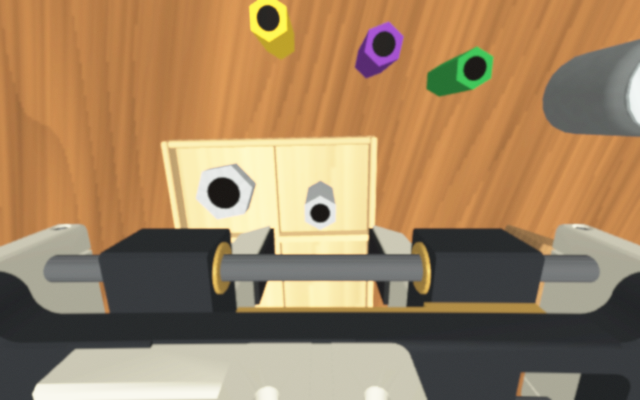

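The nut is directly below the jaws at (320,213), and its flats face them. I'll lower and grip.

carry_out(dp=[[-0.001,0,-0.01],[-0.001,0,-0.035],[-0.001,0,-0.06],[-0.001,0,-0.077],[-0.001,0,-0.084],[-0.001,0,-0.084]], angular=[[0,0,0],[0,0,0],[0,0,0],[0,0,0],[0,0,0],[0,0,0]])

```text
time: 12.9
tool_pos: [0.5276, -0.1394, 0.0346]
ee_rot: [-1.562, -0.191, 0.192]
force: [-0.9, -0.5, -0.5]
grip_width: 0.0552
```

carry_out(dp=[[0,0,0],[0,0,0],[0,0,0],[0,0,0],[0,0,0],[0,0,0]], angular=[[0,0,0],[0,0,0],[0,0,0],[0,0,0],[0,0,0],[0,0,0]], grip=1.0, force=30)

```text
time: 13.65
tool_pos: [0.5278, -0.1397, 0.035]
ee_rot: [-1.563, -0.192, 0.191]
force: [-0.3, 0.0, 3.3]
grip_width: 0.0241
```

```bash
python3 st.py
```

```text
13.65 [ 0.5278 -0.1397  0.035 ] yaw 13.97 tilt [ 6.e-04 -2.e-04 -1.e+00] gw 0.0241 F [-0.3  0.   3.3] q [-0.4   0.6   1.69  0.    0.84 -0.64]
```

carry_out(dp=[[0,0,0.012],[0,0,0.045],[0,0,0.09],[0,0.01,0.13],[0.001,0.03,0.165],[0.003,0.065,0.19],[0.005,0.11,0.201],[0.007,0.16,0.201],[0.009,0.21,0.201],[0.011,0.26,0.201],[0.013,0.305,0.201],[0.014,0.338,0.201],[0.014,0.35,0.201],[0.014,0.35,0.201],[0.014,0.35,0.19]], angular=[[0,0,0],[0,0,0],[0,0,0],[0,0,0],[0,0,0],[0,0,0],[0,0,0],[0,0,0],[0,0,0],[0,0,0],[0,0,0],[0,0,0],[0,0,0],[0,0,0],[0,0,0]])

```text
time: 15.52
tool_pos: [0.5422, 0.2093, 0.2252]
ee_rot: [-1.563, -0.192, 0.189]
force: [-0.5, -0.1, -1.8]
grip_width: 0.0237
```

carry_out(dp=[[0,0,-0.01],[0,0,-0.02],[0,0,-0.02],[0,0,-0.02]], angular=[[0,0,0],[0,0,0],[0,0,0],[0,0,0]])

```text
time: 16.02
tool_pos: [0.5418, 0.2103, 0.2049]
ee_rot: [-1.562, -0.191, 0.191]
force: [-0.6, 0.8, -0.3]
grip_width: 0.0235
```

```bash
cat > snap.py <<'E'
from h import *; import sys
n=sys.argv[1]
s=eyes.get_image('scene')[:,:,::-1]
c=s[145:205,420:485].astype(float); a=cv2.resize(np.clip((c-60)*1.4,0,255).astype(np.uint8),None,fx=9,fy=9,interpolation=cv2.INTER_CUBIC)
cv2.imwrite(f'pics/{n}.png',a)
E
python3 st.py; python3 snap.py s6
```

```text
16.025 [0.5418 0.2103 0.2049] yaw 13.96 tilt [ 3.e-04  1.e-04 -1.e+00] gw 0.0235 F [-0.6  0.8 -0.3] q [ 0.24  0.46  1.4   0.    1.28 -0.01]
```

View pics/s6.png

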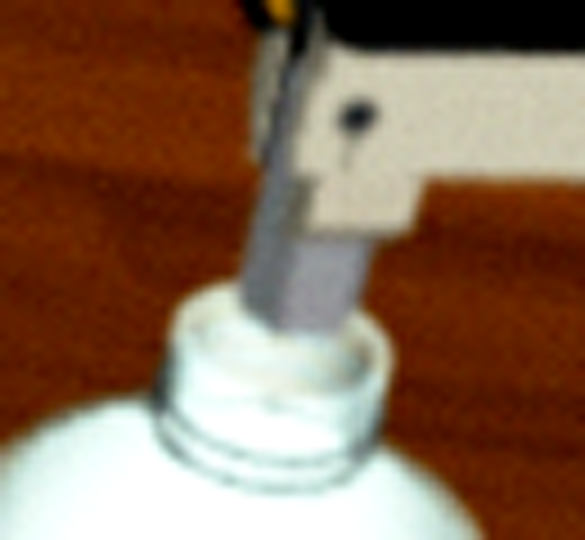

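Same alignment as the first nut, and the jar is unmoved. Going down.

carry_out(dp=[[0,0,-0.006],[0,0,-0.012],[0,0,-0.018],[0,0,-0.018]], angular=[[0,0,0],[0,0,0],[0,0,0],[0,0,0]])

```text
time: 16.58
tool_pos: [0.5413, 0.2103, 0.186]
ee_rot: [-1.563, -0.19, 0.192]
force: [0.6, -0.7, -2.0]
grip_width: 0.0238
```

carry_out(dp=[[0,0,-0.006],[0,0,-0.013],[0,0,-0.013]], angular=[[0,0,0],[0,0,0],[0,0,0]])

```text
time: 16.95
tool_pos: [0.5412, 0.2103, 0.1729]
ee_rot: [-1.562, -0.19, 0.193]
force: [-0.3, 0.2, -1.7]
grip_width: 0.0236
```

```bash
python3 st.py; python3 snap.py s7
```

```text
16.95 [0.5412 0.2103 0.1729] yaw 13.97 tilt [-1.5e-03 -3.0e-04 -1.0e+00] gw 0.0236 F [-0.3  0.2 -1.7] q [ 0.24  0.49  1.45  0.    1.21 -0.01]
```

View pics/s7.png

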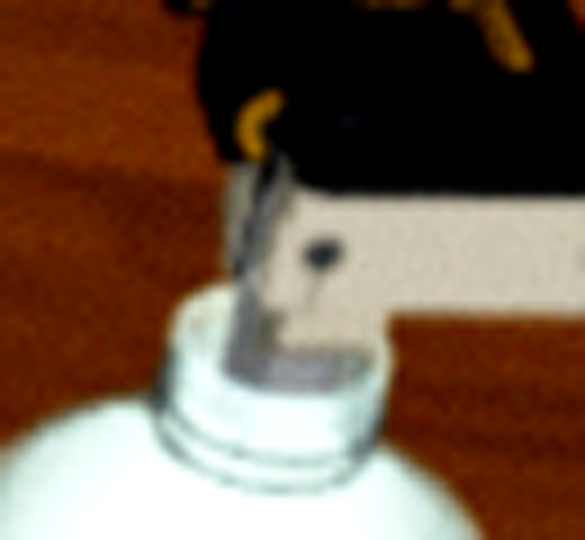

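The nut is in the neck with no side load. Releasing.

carry_out(dp=[[0,0,0],[0,0,0],[0,0,0],[0,0,0],[0,0,0]], angular=[[0,0,0],[0,0,0],[0,0,0],[0,0,0],[0,0,0]], grip=0.4)

```text
time: 17.62
tool_pos: [0.5417, 0.2104, 0.1738]
ee_rot: [-1.562, -0.192, 0.191]
force: [-0.2, 0.0, -0.2]
grip_width: 0.0551
```

carry_out(dp=[[0,0,0.015],[0,0,0.045],[0,0,0.06],[0,0,0.06]], angular=[[0,0,0],[0,0,0],[0,0,0],[0,0,0]])

```text
time: 18.12
tool_pos: [0.5423, 0.2105, 0.2352]
ee_rot: [-1.562, -0.194, 0.189]
force: [0.4, 1.0, -0.8]
grip_width: 0.0548
```

```bash
python3 st.py
python3 - <<'E'
from h import *
s=eyes.get_image('scene')[:,:,::-1]
cv2.imwrite('pics/s8.png',cv2.resize(s[120:270,380:500],None,fx=4,fy=4,interpolation=cv2.INTER_CUBIC))
E
```

```text
18.125 [0.5423 0.2105 0.2352] yaw 13.97 tilt [ 3.e-03  7.e-04 -1.e+00] gw 0.0548 F [ 0.4  1.  -0.8] q [ 0.24  0.44  1.35 -0.    1.35 -0.01]
```

View pics/s8.png

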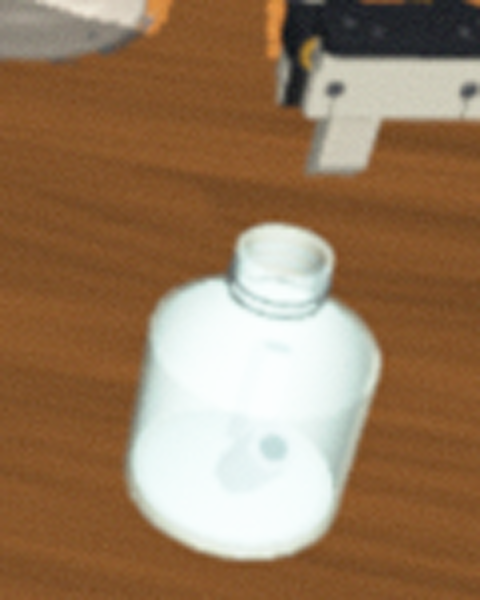

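carry_out(dp=[[0.008,-0.03,0],[0.017,-0.067,0],[0.017,-0.067,0],[0.017,-0.067,0]], angular=[[0,0,0],[0,0,0],[0,0,0],[0,0,0]])

```text
time: 18.68
tool_pos: [0.5582, 0.1436, 0.2328]
ee_rot: [-1.562, -0.19, 0.192]
force: [-0.9, 0.6, 0.2]
grip_width: 0.0549
```

```bash
python3 st.py
python3 - <<'E'
from h import *
s=eyes.get_image('wrist')[:,:,::-1]; c=s[50:190,250:390]
c=np.clip((c.astype(float)-130)*2,0,255).astype(np.uint8)
t=eyes.get_image('scene')[:,:,::-1][170:270,400:490]; t=np.clip((t.astype(float)-130)*2,0,255).astype(np.uint8)
cv2.imwrite('pics/w9.png',np.hstack([cv2.resize(c,(400,400),interpolation=cv2.INTER_CUBIC),cv2.resize(t,(360,400),interpolation=cv2.INTER_CUBIC)]))
P,T=pose('scene')
for z in (.02,.066,.08,.1,.14): print(z,((proj(P,T,[.5412,.2095,z])-[400,170])*4).round())
E
```

```text
18.675 [0.5582 0.1436 0.2328] yaw 13.94 tilt [-1.7e-03  2.0e-04 -1.0e+00] gw 0.0549 F [-0.9  0.6  0.2] q [ 0.12  0.43  1.37  0.    1.34 -0.12]
0.02 [154. 252.]
0.066 [169. 192.]
0.08 [173. 173.]
0.1 [180. 145.]
0.14 [194.  87.]
```

View pics/w9.png

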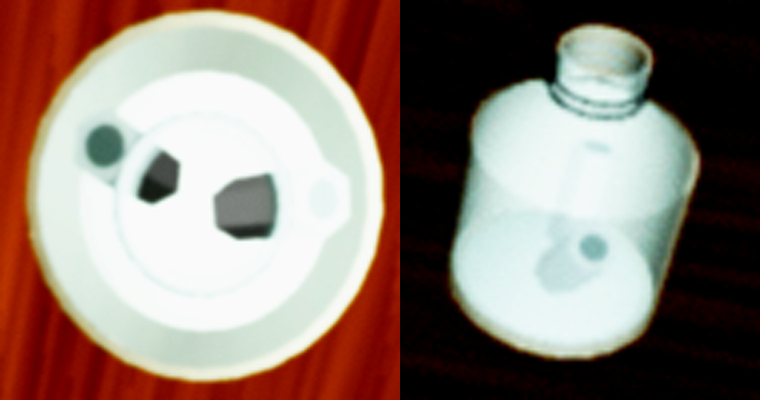

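Nut A lies toward the front of the jar, with its bore end at right crop (593,247). Nut B leans toward the back wall, with its end at left crop (105,145). The neck and the centre of the floor are free, so I'll fetch nut C.

carry_out(dp=[[-0.004,-0.02,0],[-0.014,-0.06,0],[-0.026,-0.11,0],[-0.038,-0.16,0],[-0.05,-0.21,0],[-0.062,-0.26,-0.01],[-0.074,-0.31,-0.035],[-0.085,-0.355,-0.075],[-0.091,-0.38,-0.105],[-0.0925,-0.385,-0.115],[-0.0925,-0.385,-0.115],[-0.0925,-0.385,-0.115]], angular=[[0,0,0],[0,0,1],[0,0,3],[0,0,5],[0,0,7],[0,0,9],[0,0,11],[0,0,12],[0,0,12.8],[0,0,12.8],[0,0,12.8],[0,0,12.8]])

```text
time: 20.27
tool_pos: [0.4669, -0.2411, 0.12]
ee_rot: [-1.541, -0.368, 0.366]
force: [-0.1, -0.4, 0.1]
grip_width: 0.0551
```

```bash
python3 st.py
python3 - <<'E'
from m import *
P,T=pose('wrist'); im=eyes.get_image('wrist'); cv2.imwrite('pics/w10.png',im[:,:,::-1])
for b in blobs(im,(150,30,380,227),70,40): print(np.round(b,1),onz(P,T,b[:2],.066).round(4))
E
```

```text
20.275 [ 0.4669 -0.2411  0.12  ] yaw 26.83 tilt [ 0.0018 -0.001  -1.    ] gw 0.0551 F [-0.1 -0.4  0.1] q [-0.62  0.45  1.67  0.    1.01 -1.09]
[341.1  96.7 902. ] [ 0.4408 -0.1593  0.066 ]
[319.2 212.4 238. ] [ 0.465  -0.2414  0.066 ]
```

View pics/w10.png

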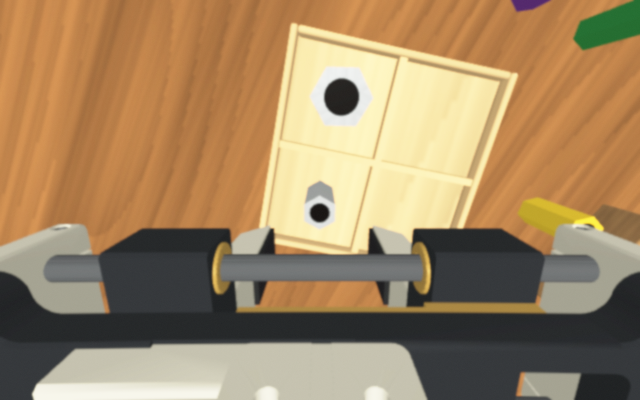

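Nut C is at (319,212), lined up with the jaws. I'll lower and grip.

carry_out(dp=[[-0.001,0,-0.01],[-0.001,0,-0.035],[-0.001,0,-0.06],[-0.001,0,-0.077],[-0.001,0,-0.084],[-0.001,0,-0.084]], angular=[[0,0,0],[0,0,0],[0,0,0],[0,0,0],[0,0,0],[0,0,0]])

```text
time: 21.08
tool_pos: [0.4652, -0.2414, 0.0346]
ee_rot: [-1.539, -0.366, 0.367]
force: [-0.3, 0.1, 0.7]
grip_width: 0.0553
```

carry_out(dp=[[0,0,0],[0,0,0],[0,0,0],[0,0,0],[0,0,0],[0,0,0]], angular=[[0,0,0],[0,0,0],[0,0,0],[0,0,0],[0,0,0],[0,0,0]], grip=1.0, force=30)

```text
time: 21.82
tool_pos: [0.4653, -0.2417, 0.035]
ee_rot: [-1.54, -0.367, 0.366]
force: [0.2, 0.2, 4.0]
grip_width: 0.0236
```

```bash
python3 st.py
```

```text
21.825 [ 0.4653 -0.2417  0.035 ] yaw 26.77 tilt [ 4.e-04 -2.e-04 -1.e+00] gw 0.0236 F [0.2 0.2 4. ] q [-0.63  0.57  1.75  0.    0.81 -1.09]
```

carry_out(dp=[[0,0,0.012],[0,0,0.045],[0,0,0.09],[0.002,0.01,0.13],[0.006,0.035,0.165],[0.013,0.075,0.19],[0.021,0.125,0.201],[0.03,0.175,0.201],[0.038,0.225,0.201],[0.047,0.275,0.201],[0.055,0.325,0.201],[0.063,0.375,0.201],[0.07,0.415,0.201],[0.075,0.443,0.201],[0.076,0.452,0.201],[0.076,0.452,0.201],[0.076,0.452,0.19],[0.076,0.452,0.18],[0.076,0.452,0.17],[0.076,0.452,0.17]], angular=[[0,0,0],[0,0,0],[0,0,0],[0,0,0],[0,0,0],[0,0,0],[0,0,0],[0,0,0],[0,0,0],[0,0,0],[0,0,0],[0,0,0],[0,0,0],[0,0,0],[0,0,0],[0,0,0],[0,0,0],[0,0,0],[0,0,0],[0,0,0]])

```text
time: 24.32
tool_pos: [0.5406, 0.2099, 0.2035]
ee_rot: [-1.54, -0.364, 0.368]
force: [0.6, 0.2, -1.2]
grip_width: 0.0238
```

```bash
python3 st.py; python3 snap.py s11
```

```text
24.325 [0.5406 0.2099 0.2035] yaw 26.74 tilt [-2.3e-03 -6.0e-04 -1.0e+00] gw 0.0238 F [ 0.6  0.2 -1.2] q [ 0.24  0.46  1.4  -0.    1.28 -0.23]
```

View pics/s11.png

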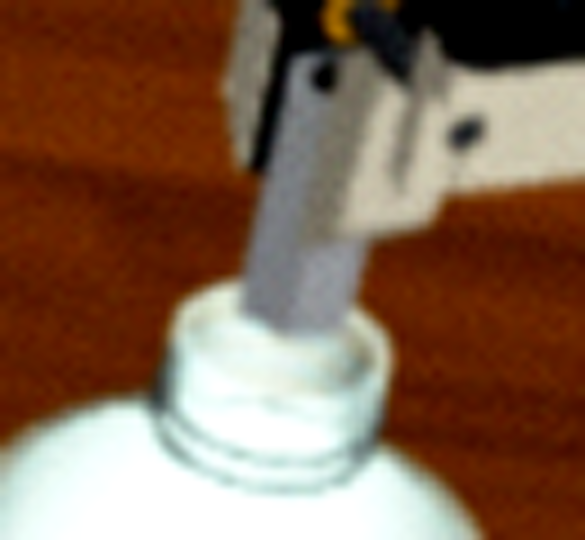

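Same alignment again. Going down.

carry_out(dp=[[0.001,0,-0.006],[0.001,0,-0.012],[0.001,0,-0.018],[0.001,0,-0.018]], angular=[[0,0,0],[0,0,0],[0,0,0],[0,0,0]])

```text
time: 24.88
tool_pos: [0.5418, 0.2103, 0.186]
ee_rot: [-1.54, -0.365, 0.367]
force: [0.1, -0.2, -0.2]
grip_width: 0.0242
```

carry_out(dp=[[0,0,-0.006],[0,0,-0.012],[0,0,-0.012]], angular=[[0,0,0],[0,0,0],[0,0,0]])

```text
time: 25.25
tool_pos: [0.5418, 0.2103, 0.174]
ee_rot: [-1.54, -0.365, 0.367]
force: [0.1, 0.6, -1.0]
grip_width: 0.0242
```

```bash
python3 st.py
```

```text
25.25 [0.5418 0.2103 0.174 ] yaw 26.77 tilt [-1.2e-03 -3.0e-04 -1.0e+00] gw 0.0242 F [ 0.1  0.6 -1. ] q [ 0.24  0.49  1.44 -0.    1.21 -0.23]
```

carry_out(dp=[[0,0,0],[0,0,0],[0,0,0],[0,0,0],[0,0,0],[0,0,0]], angular=[[0,0,0],[0,0,0],[0,0,0],[0,0,0],[0,0,0],[0,0,0]], grip=0.4)

```text
time: 26.0
tool_pos: [0.5422, 0.2104, 0.1748]
ee_rot: [-1.54, -0.366, 0.366]
force: [0.5, -0.5, -0.2]
grip_width: 0.0553
```

carry_out(dp=[[0,0,0.015],[0,0,0.045],[0,0,0.06],[0.015,-0.035,0.06],[0.031,-0.063,0.06],[0.031,-0.063,0.06],[0.031,-0.063,0.06]], angular=[[0,0,0],[0,0,0],[0,0,0],[0,0,0],[0,0,0],[0,0,0],[0,0,0]])

```text
time: 26.88
tool_pos: [0.5729, 0.1477, 0.2348]
ee_rot: [-1.539, -0.366, 0.366]
force: [-0.5, 0.0, 0.1]
grip_width: 0.0549
```

```bash
python3 st.py
python3 - <<'E'
from h import *
f=lambda c:np.clip((c.astype(float)-130)*2,0,255).astype(np.uint8)
c=eyes.get_image('wrist')[:,:,::-1][50:190,250:390]; s=eyes.get_image('scene')[:,:,::-1]; cv2.imwrite('pics/scene12.png',s); t=s[170:270,400:490]
cv2.imwrite('pics/w12.png',np.hstack([cv2.resize(f(c),(400,400),interpolation=cv2.INTER_CUBIC),cv2.resize(f(t),(360,400),interpolation=cv2.INTER_CUBIC)]))
E
```

```text
26.875 [0.5729 0.1477 0.2348] yaw 26.76 tilt [-3.e-04  4.e-04 -1.e+00] gw 0.0549 F [-0.5  0.   0.1] q [ 0.12  0.46  1.32  0.    1.36 -0.34]
```

View pics/w12.png

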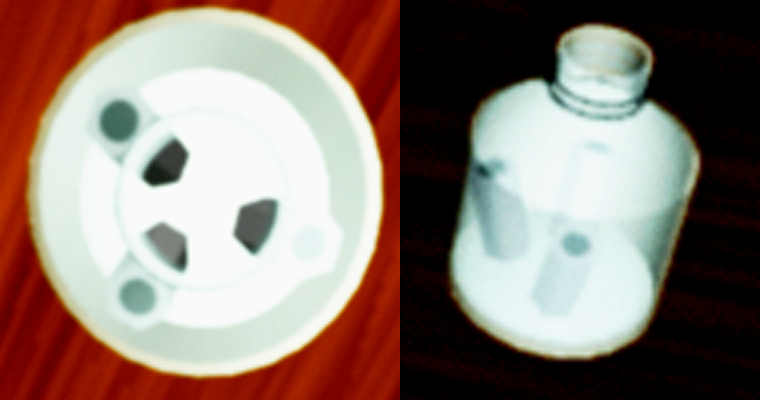

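View pics/scene12.png

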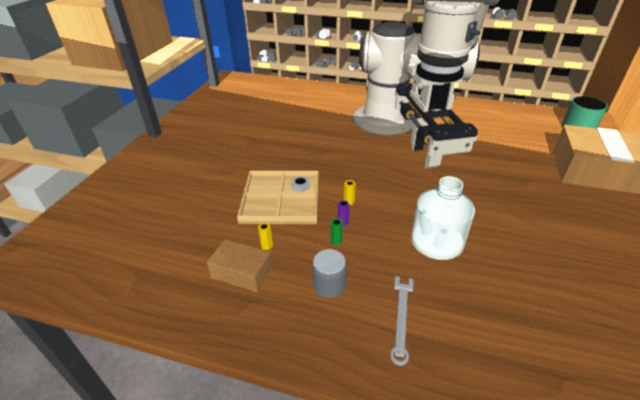

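All three nuts are inside the body, spread against the wall. The neck is clear, the jar is upright and nothing else has moved. I'll back the arm off and check that it stays so.

carry_out(dp=[[0,-0.01,0.02],[-0.01,-0.04,0.06],[-0.02,-0.08,0.09],[-0.03,-0.11,0.1],[-0.03,-0.12,0.1],[-0.03,-0.12,0.1],[-0.03,-0.12,0.1],[-0.03,-0.12,0.1],[-0.03,-0.12,0.1],[-0.03,-0.12,0.1]], angular=[[0,0,0],[0,0,0],[0,0,0],[0,0,0],[0,0,0],[0,0,0],[0,0,0],[0,0,0],[0,0,0],[0,0,0]])

```text
time: 28.22
tool_pos: [0.5432, 0.0277, 0.3346]
ee_rot: [-1.539, -0.367, 0.367]
force: [0.6, -0.2, -0.0]
grip_width: 0.0549
```

Run:
```python
from h import *
f=lambda c:np.clip((c.astype(float)-130)*2,0,255).astype(np.uint8)
s=eyes.get_image('scene')[:,:,::-1]; t=s[170:270,400:490]; b=cv2.imread('pics/scene0.png')[170:270,400:490]
cv2.imwrite('pics/w13.png',np.hstack([cv2.resize(f(x),(360,400),interpolation=cv2.INTER_CUBIC) for x in (b,t)]))
```

```text
(no output)
```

View pics/w13.png

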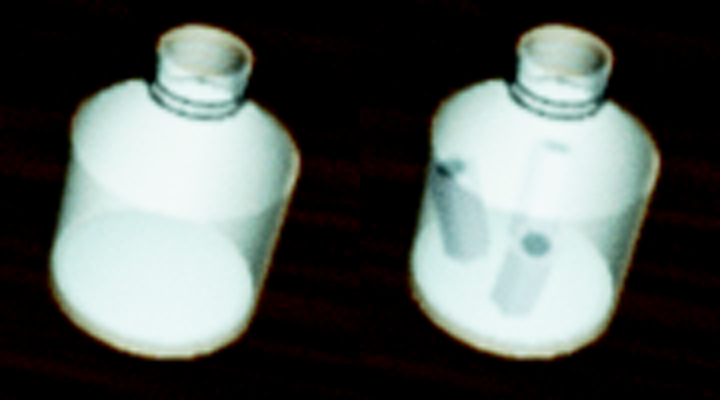

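The jar is exactly where it started, with three nuts at rest inside: ends at right-crop (455,165), (555,145) and (537,245). Handing in.

```bash
python3 -c "
from cell import workorder; print(workorder.finish_job())"
```

```text
the job is handed in; nothing more can be done
None
```

I put the three steel coupling nuts into the glass jar, one at a time through the neck, and handed the job in at about 28 s.

**Last checks:** the final pictures show three nuts at rest in the jar body, the neck clear, and the jar upright in the same place as at the start. The nuts lean against the jar wall rather than lying flat. The flat nut is still in its cell, and the wrench, tin, carton and coloured look-alikes look unmoved. The wrist force readings I took stayed under about 5 N.

**Disagreement:** the wrist camera and the fixed cameras differed by about 4 mm on where the jar's neck is in y. I aimed between the two, within the 6 mm clearance, and no nut showed a contact force as it went into the neck.

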